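# Put a reagent bottle away in the roll-top sample cabinet

## Task

The roll-top sample cabinet has been left ajar: roll its slatted door up and back all the way, and stand the smallest of the three reagent bottles upright on the deck inside, clear of the dish that is there. Then roll the door down again and press it home, past its spring catch, so that it stays fully shut. Do not force the door, set the bottle down rather than drop it, and leave the dish and the other two bottles where they are.

Things in the scene. Friction and masses are not known exactly. Their poses are not given: they have to be found in the camera images.
- cabinet: White roll-top sample cabinet fixed on the bench: 320 mm deep (x), 300 wide (y), 235 high. Origin: centre of its underside; +x from front to back, +y to its left, z up. Side panels 14 mm thick, inner faces at y = +-136 mm, round tops of radius 160 mm about the door's track axis. A fixed rear hood, outer radius 153 mm, covers the track from 132 deg backward (angles: see track_axis)
- track_axis (a point): Centre of the door's circular track, 75 mm above the cabinet's origin; the track axis runs along the cabinet's y through it. Angles about it count from the front (-x) as 0, straight up as 90 deg, on towards the back
- front_edge (a point): Middle of the upper edge of the fixed front wall, which follows the track up to 37 deg: 120 mm in front of the track axis, 167 mm above the bench
- deck (a point): Centre of the top of the flat fixed deck inside the cabinet, 115 mm above the bench. The deck runs 125 mm to front and back and 136 mm to each side of it; under the shut door the small bottle has room where it stands less than 55 mm to the front or back of this point
- door (a joint): Door of 12 aluminium slats on the track: inner radius 137 mm, outer 145. 0 = fully shut, grows as it rolls up and back, 1.29 rad = fully open; rubber stops at both ends, 8 N/mm at the lip. Friction 2 N there; it stays in the lower half, but sinks back when nearly open (up to 5 N more to close). From 0.09 rad a spring catch resists closing by 6 N more; from 0.02 it pulls the door shut and holds
- lip (a point): Middle of the outer edge of the door's black lip, 169 mm from the track axis. The lip is a radial fin on the lowest slat: it stands out 24 mm from the slats, is 7 mm thick with a round 9 mm edge, 200 mm long along the cabinet's y. It lies at 42 deg when shut, 116 deg when fully open, and can be pushed from in front or behind, or pressed on from above
- bottle_small: The smallest of three round reagent bottles, loose: 33 mm diameter, 69 mm high, white body (cylindrical to about 45 mm height) with a narrower cap 19 mm in diameter; 46 g. Origin: centre of its underside, z up its axis. The bench equipment behind the bottles begins about 0.62 m ahead of the robot's base: keep a wide gripper off it
- bottle_medium: Bystander: brown reagent bottle, 42 mm diameter, 81 mm high, loose. Origin: centre of its underside, z up
- bottle_large: Bystander: largest reagent bottle, white, 48 mm diameter, 93 mm high, loose. Origin: centre of its underside, z up
- dish: Bystander: round dish 61 mm across, 15 mm high, lying loose on the deck inside the cabinet. Origin: centre of its underside, z up
Not all that is in view belongs to the job. What is shaped like the bottle_small but blue or turquoise is not meant.

How it is judged:
On the way, in this order (a step that is already met when the one before it is completed fails the run):
1. the door is rolled all the way back (joint above 1.22 rad) (value of joint door above 1.22 rad), for 0.2 s.
2. the small bottle stands on the deck inside, let go, with the door still open (joint above 0.9 rad) (x of bottle_small in the frame of cabinet between -0.11 and 0.11 m and y of bottle_small in the frame of cabinet between -0.13 and 0.13 m and z of bottle_small in the frame of cabinet between 0.108 and 0.121 m and angle between bottle_small's own z axis and vertical below 0.15 rad and linear speed of bottle_small below 0.03 m/s and contact force between the fingers and bottle_small below 0.1 N and value of joint door above 0.9 rad), for 0.2 s.
At the end, for the whole second after the job is handed in: the door is fully shut, held by its catch (joint below 0.025 rad, about 4 mm at the lip), and the small bottle stands upright (within 0.15 rad) and at rest on the deck inside the cabinet (value of joint door below 0.025 rad and x of bottle_small in the frame of cabinet between -0.11 and 0.11 m and y of bottle_small in the frame of cabinet between -0.13 and 0.13 m and z of bottle_small in the frame of cabinet between 0.108 and 0.121 m and angle between bottle_small's own z axis and vertical below 0.15 rad and linear speed of bottle_small below 0.03 m/s); the robot touches nothing.
It fails at once if the door is forced: more than 40 N between the robot and the door (contact force between any of the fingers, the arm and door above 40 N).
It fails at once if the small bottle is dropped inside the cabinet (it falls faster than 0.7 m/s there) (x of bottle_small in the frame of cabinet between -0.12 and 0.12 m and y of bottle_small in the frame of cabinet between -0.135 and 0.135 m and z of bottle_small in the frame of cabinet below 0.17 m and linear speed of bottle_small above 0.7 m/s).
It fails at once if one of the other bottles or the dish is shifted by more than 30 mm or tipped over (distance of any of bottle_medium, bottle_large, dish from where it was at the start of the episode above 0.03 m or angle between any of bottle_medium, bottle_large's own z axis and vertical above 0.5 rad).
It also fails if it takes over 72 s, if anything falls off the work surface, if the arm or the gripper's body presses on something with over 40 N, if the wrist force passes 120 N, or if a joint passes its speed limit or range.

## Robot

A 6-joint arm with a two-finger parallel gripper is mounted at the origin on a cart in front of the work surface, level with it; the furniture and walls round the work are solid. World frame = base frame: x ahead of the robot, y to its left, z up, the work surface at z = 0. Lengths are in m, angles in rad, forces in N, time in s.
With the tool pointing down it reaches from about 0.275 to 0.85 m from the base axis. Payload 19 kg.
Tool frame: the origin (TCP) lies midway between the tips of the shut fingers; the grasp point (between the pads) lies 19 mm behind it; x points along the fingers, z is the direction in which the jaws open and shut, and the axes are right-handed (so a half turn about x gives the same grasp; the last joint's range is limited). The gripper opens to 85 mm and grips with 20 to 120 N. Pads are 22 mm wide; open, the fingers measure 114 mm over their backs; the gripper's body (76 mm by 85 mm) begins 54 mm behind the grasp point. The pads swing forward as they close: fully open they stand 13 mm farther back than shut.
Start: joints at [-1.383, 0.15, 1.437, -0, 1.554, -0.134], TCP at [0.182, -0.545, 0.231] pointing down, gripper open.
Joint ranges: [-2.8, 2.8], [-0.68, 2.1], [0.12, 2.68], [-1.39, 4.53], [0.16, 2.79], [-2.81, 2.81]. Speed limits (rad/s): [1.89, 1.89, 2.22, 3.01, 3.01, 3.01].

## Interface

Orientations are given as a rotation vector (axis times angle).
In Python, from cell import ctrl, capture, nets gives the robot as it stands. The module is installed in compiled form; this text tells all that it offers.
- The arm moves only by the tool apply_moves, never from a script. Its argument "plan" is a list of rows, each a list of 3 entries, a list of its own where there are three numbers: the shift along the tool's x, y, z scaled (see below), then the turn, a rotation vector about the tool's x, y, z scaled (see below), then the opening, from 0 (shut) to 1 (fully open). In form: [[[tx, ty, tz], [rx, ry, rz], claw], ...]. A call has 1 to 8 rows; each row is the pose to reach, as a shift and turn from the pose measured when the call began, along the tool's axes at that moment; what a row does not reach only later rows make up. The controller multiplies each number of a shift by 20 cm and each number of a turn by 60 degrees. A row lasts 1/10 s, in which the tool goes at most 50 mm and 8.59 degrees, less where a joint would pass 70% of its speed; a pose out of reach is approached as far as the arm can. A call with a number of a shift or a turn outside -1 to 1 is refused whole. A call with a gripper value outside its range is refused whole. The fingers move at their own pace and stop on an object; "newtons" is the grip in N (left out, the last holds). Time passes only in rows, so rows that repeat a pose let the fingers close. It gives the time, the measured TCP pose, the force and the opening at its end, in the units of the state.
- ctrl.state(): the state, without advancing time (a new reading comes with each control period).
- capture(name): name is "side" or "top" or "wrist"; returns a dict with "pixels" (400x640x3 uint8, red, green, blue), "depth" (400x640 float32, m along the optical axis (not along the pixel's ray), 0 where there is no reading), "camera_matrix" (3x3 intrinsics, pixels), "world_from_camera" (4x4, takes a point from camera to world coordinates). Camera axes: x right, y up, looking along -z (the intrinsics and any distortion apply to the point x, -y, -z); pixel columns grow to the right and rows downward; lengths in m; the calibration is good to about 2 mm. A picture is of the moment at which its call begins.
- ctrl.finish_job(): hands the job in, once; it reports no verdict.
Trained networks look in a picture, given as the dict that the camera call returned (one of the last four; its "shot" number tells which), for a name from the list of things; names that differ only in an ending like _2 or _b are one class to them, and where a whole thing is asked for, a point or a joint stands for the part that bears it (a point fixed in the world has none). Each returns a list of dicts, best first, with "p" (0 to 1); they miss things now and then, are a little off and sometimes report something else, mostly with a low value. They report only what shows in the picture. A call takes as long as a camera call. They do not tell look-alikes from the thing itself.
- nets.spot_in(picture, name): "extent" ([left, top, width, height] in pixels, round what is visible of it).
- nets.landmark_of(picture, name): "uv" ([column, row] in pixels: a listed point, or the origin of a listed thing).
The state is a dict: "time_s": time; "joint_pos": joint angles; "qd": joint speeds; "joint_torque": joint torques, N m; "position": TCP position; "tcp_rot": TCP orientation; "wrist_force": force on the tool from outside, world axes, zero at the start; "torque": the same for the moment, N m; "opening": finger opening in m.
Only numpy, scipy, OpenCV 4.12 (cv2) and the standard library are available. Lean on these libraries where they do the work, as an engineer would, in place of code of your own. Each camera call takes 0.05 s, during which the arm holds its last target.

## Working session

There is one attempt and no reset: what is moved stays moved. The work goes in short steps, Python scripts to look and compute and a tool call to move; the robot and the scene stay as the last step left them, time stands still between calls to the robot, and variables do not carry over. Pictures are saved under pics/ and viewed, and the job is handed in when it is done.

Besides the shell and the picture viewer there is one more tool, called after "Call:" in YAML: its name, and indented under it one key for each argument. apply_moves: Moves the arm, as the interface text tells. Its arguments: {"type":"object","properties":{"plan":{"type":"array","items":{"type":"array"}},"newtons":{"type":"number"}},"required":["plan"]}

```bash
mkdir -p pics
cat > h.py <<'E'
import numpy as np, cv2
from cell import ctrl, capture, nets
from scipy.spatial.transform import Rotation as R
def save(c,n,box=None,s=1):
    im=c["pixels"][:,:,::-1]
    if box: x,y,w,h=box; im=im[y:y+h,x:x+w]
    if s!=1: im=cv2.resize(im,None,fx=s,fy=s,interpolation=cv2.INTER_CUBIC)
    cv2.imwrite("pics/"+n,im)
def pt(c,u,v,d=None):
    K=c["camera_matrix"]; 
    if d is None:
        p=c["depth"][int(v)-2:int(v)+3,int(u)-2:int(u)+3]; p=p[p>0]; d=np.median(p)
    q=np.array([(u-K[0,2])/K[0,0]*d,-(v-K[1,2])/K[1,1]*d,-d,1])
    return (c["world_from_camera"]@q)[:3]
def ray(c,u,v,z):
    o=c["world_from_camera"][:3,3]; p=pt(c,u,v,1.0); d=p-o
    return o+d*(z-o[2])/d[2]
E
python3 - <<'E'
from h import *
s=ctrl.state(); print({k:np.round(v,3) for k,v in s.items()})
for n in ["side","top"]:
    c=capture(n); save(c,n+"0.png"); print(n,c["world_from_camera"].round(3).tolist(),c["camera_matrix"].round(1).tolist())
    for k in ["cabinet","track_axis","front_edge","deck","lip","bottle_small","bottle_medium","bottle_large","dish"]:
        try:
            r=nets.landmark_of(c,k); print(k,[(np.round(x["uv"],1).tolist(),round(x["p"],2),pt(c,*x["uv"]).round(3).tolist()) for x in r[:4]])
        except Exception as e: print(k,e)
E
```

```text
{'time_s': np.float64(0.0), 'joint_pos': array([-1.383,  0.151,  1.438, -0.   ,  1.554, -0.134]), 'qd': array([ 0.002, -0.   ,  0.   , -0.001, -0.001,  0.001]), 'joint_torque': array([-1.0000e-03, -7.1305e+01, -5.7088e+01, -0.0000e+00,  9.0000e-03,
       -0.0000e+00]), 'position': array([ 0.182, -0.545,  0.231]), 'tcp_rot': array([ 0.97 ,  1.345, -0.968]), 'wrist_force': array([ 0.116,  0.265, -0.634]), 'torque': array([-0.023,  0.019,  0.055]), 'opening': np.float64(0.086)}
side [[1.0, 0.015, 0.018, 0.547], [0.004, 0.632, -0.775, -0.959], [-0.023, 0.775, 0.632, 0.827], [0.0, 0.0, 0.0, 1.0]] [[488.3, 0.0, 309.7], [0.0, 488.3, 203.8], [0.0, 0.0, 1.0]]
cabinet []
track_axis []
front_edge []
deck []
lip []
bottle_small []
bottle_medium []
bottle_large []
dish []
top [[-0.264, 0.749, -0.607, -0.102], [-0.964, -0.209, 0.162, 0.072], [-0.006, 0.628, 0.778, 0.941], [0.0, 0.0, 0.0, 1.0]] [[443.9, 0.0, 315.0], [0.0, 443.9, 198.9], [0.0, 0.0, 1.0]]
cabinet [([219.6, 239.8], 0.72, [0.488, 0.136, 0.114])]
track_axis []
front_edge [([210.0, 241.5], 0.96, [0.488, 0.157, 0.115])]
deck [([211.5, 214.9], 0.75, [0.494, 0.138, 0.198])]
lip [([200.6, 210.4], 0.95, [0.493, 0.156, 0.222])]
bottle_small []
bottle_medium []
bottle_large []
dish [([192.6, 211.6], 0.59, [0.494, 0.172, 0.222])]
```

View pics/side0.png

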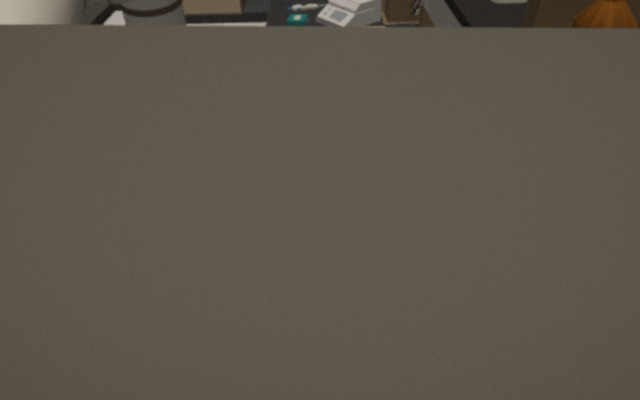

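View pics/top0.png

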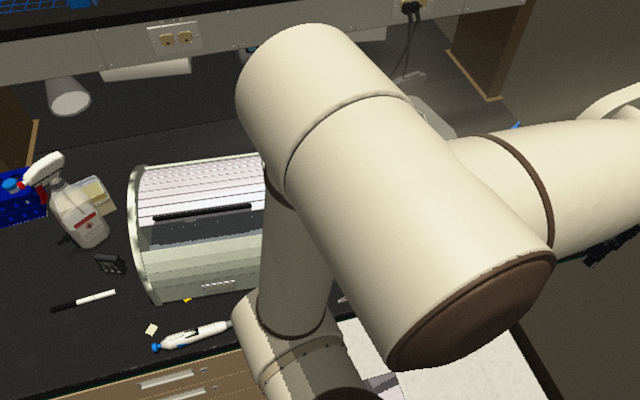

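The side camera is blocked by a panel. The top one shows the cabinet's left part (the lip's visible bar runs from 155,218 to 250,206), with the arm hiding the rest. I'll check the wrist camera next.

Run:
```python
from h import *
c=capture("wrist"); save(c,"w0.png"); print(c["world_from_camera"].round(3).tolist(),c["camera_matrix"].round(1).tolist())
print(R.from_rotvec(ctrl.state()["tcp_rot"]).as_matrix().round(3))
for k in ["cabinet","bottle_small","bottle_medium","bottle_large","dish"]:
    r=nets.landmark_of(c,k); print(k,[(np.round(x["uv"],1).tolist(),round(x["p"],2),pt(c,*x["uv"]).round(3).tolist()) for x in r[:4]])
```

```text
[[0.317, 0.908, 0.274, 0.253], [-0.949, 0.303, 0.091, -0.522], [-0.0, -0.289, 0.957, 0.372], [0.0, 0.0, 0.0, 1.0]] [[347.9, 0.0, 321.3], [0.0, 347.9, 196.2], [0.0, 0.0, 1.0]]
[[-0.     0.949  0.316]
 [ 0.     0.316 -0.949]
 [-1.    -0.    -0.   ]]
cabinet []
bottle_small []
bottle_medium []
bottle_large []
dish []
```

View pics/w0.png

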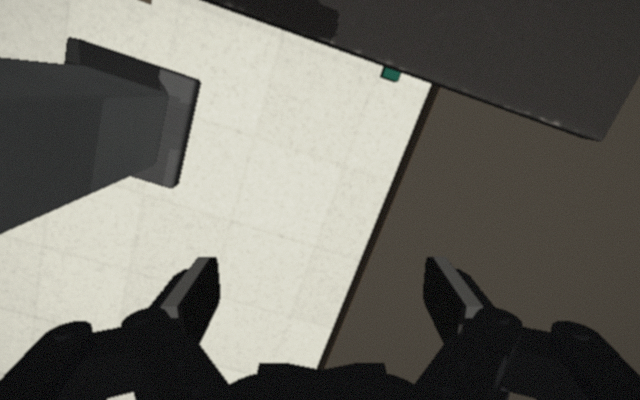

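Call:
apply_moves:
  plan:
    - [[-0.4,0,0],[0,0,0],1]
    - [[-0.8,0.1,-0.05],[0,0,0],1]
    - [[-0.85,0.35,-0.2],[0.1,0,0],1]
    - [[-0.85,0.6,-0.4],[0.2,0,0],1]
    - [[-0.85,0.8,-0.6],[0.3,0,0],1]
    - [[-0.85,1.0,-0.7],[0.307,0,0],1]
    - [[-0.85,1.0,-0.7],[0.307,0,0],1]

```text
time_s: 2.0
position: [0.3258, -0.3505, 0.4015]
tcp_rot: [1.21, 1.208, -1.21]
wrist_force: [1.1, -1.1, -0.4]
opening: 0.0854
```

```bash
cat > look.py <<'E'
from h import *
import sys
tag=sys.argv[1]
s=ctrl.state(); print({k:np.round(v,3).tolist() for k,v in s.items() if k in("time_s","position","joint_pos","wrist_force")})
for n in sys.argv[2].split(","):
    c=capture(n); save(c,n+tag+".png"); np.savez("pics/"+n+tag,**{k:c[k] for k in ("pixels","depth","camera_matrix","world_from_camera")})
    for k in ["cabinet","track_axis","front_edge","deck","lip","bottle_small","bottle_medium","bottle_large","dish"]:
        r=nets.landmark_of(c,k); print(n,k,[(np.round(x["uv"],1).tolist(),round(x["p"],2),pt(c,*x["uv"]).round(3).tolist()) for x in r[:4]])
E
python3 look.py 1 top,wrist
```

```text
{'time_s': 2.0, 'joint_pos': [-0.983, -0.052, 1.311, 0.0, 1.882, 0.588], 'position': [0.326, -0.35, 0.401], 'wrist_force': [1.088, -1.113, -0.364]}
top cabinet []
top track_axis []
top front_edge []
top deck []
top lip []
top bottle_small []
top bottle_medium []
top bottle_large []
top dish []
wrist cabinet []
wrist track_axis []
wrist front_edge []
wrist deck []
wrist lip []
wrist bottle_small []
wrist bottle_medium [([308.2, 53.6], 0.71, [0.444, -0.336, 0.079])]
wrist bottle_large [([216.0, 65.7], 0.72, [0.431, -0.218, 0.068])]
wrist dish []
```

View pics/top1.png

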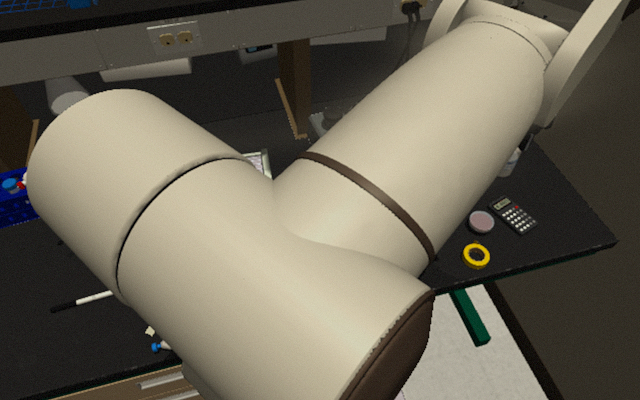

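View pics/wrist1.png

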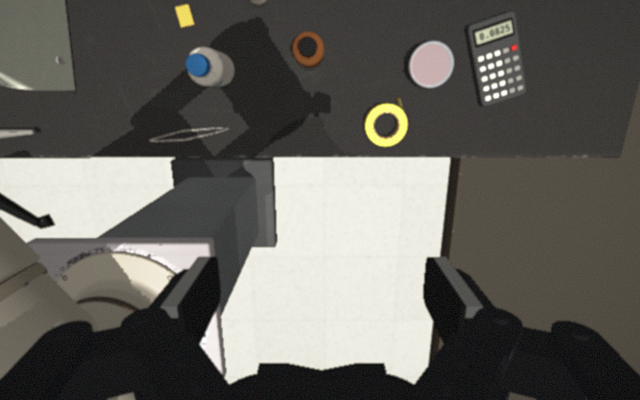

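The wrist picture shows a blue-capped white bottle at (210,66), a brown one at (308,48), and the cabinet corner at the upper left. I'll move forward to see further.

Call:
apply_moves:
  plan:
    - [[0,0.25,0],[0,0,0],1]
    - [[0,0.5,-0.1],[0,0,0],1]
    - [[0,0.6,-0.3],[0,0,0],1]
    - [[0,0.6,-0.5],[0,0,0],1]
    - [[0,0.6,-0.5],[0,0,0],1]

```text
time_s: 3.5
position: [0.4458, -0.2485, 0.4017]
tcp_rot: [1.207, 1.211, -1.205]
wrist_force: [-0.3, -0.5, 0.6]
opening: 0.0851
```

```bash
python3 look.py 2 wrist
```

```text
{'time_s': 3.5, 'joint_pos': [-0.66, 0.015, 1.244, 0.001, 1.882, 0.907], 'position': [0.446, -0.248, 0.402], 'wrist_force': [-0.314, -0.517, 0.58]}
wrist cabinet []
wrist track_axis []
wrist front_edge []
wrist deck []
wrist lip []
wrist bottle_small [([276.2, 65.4], 0.86, [0.553, -0.19, 0.068]), ([306.5, 26.3], 0.85, [0.601, -0.228, 0.053]), ([398.8, 79.3], 0.63, [0.537, -0.352, 0.049]), ([332.9, 84.1], 0.59, [0.53, -0.263, 0.068])]
wrist bottle_medium [([376.0, 135.5], 0.78, [0.463, -0.324, 0.057])]
wrist bottle_large [([292.3, 151.7], 0.6, [0.442, -0.208, 0.07])]
wrist dish []
```

View pics/wrist2.png

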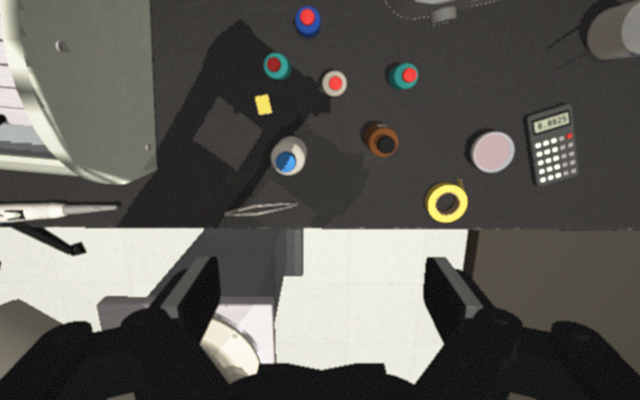

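Candidates for the small bottle: blue at (307,20), teal at (276,66), teal at (404,76), and white with a red cap at (334,83). Only the one at (334,83) has a white body. The larger white bottle with a blue cap at (288,157) is bottle_large. I'll confirm with a crop.

Run:
```python
import numpy as np,cv2
from h import pt,ray
d=dict(np.load("pics/wrist2.npz"))
im=cv2.resize(d["pixels"][0:180,230:430,::-1],None,fx=4,fy=3.3,interpolation=cv2.INTER_CUBIC); cv2.imwrite("pics/crop2.png",im)
for u,v,z in [(335,83,.069),(276,66,.069),(307,18,.069),(408,75,.069),(385,143,.081),(286,161,.093)]: print(u,v,ray(d,u,v,z).round(4),pt(d,u,v).round(4))
```

```text
335 83 [ 0.5314 -0.2653  0.069 ] [ 0.5314 -0.2653  0.0677]
276 66 [ 0.5517 -0.1895  0.069 ] [ 0.5518 -0.1894  0.068 ]
307 18 [ 0.6074 -0.2295  0.069 ] [ 0.6076 -0.2295  0.0679]
408 75 [ 0.5417 -0.3591  0.069 ] [ 0.5417 -0.3594  0.0676]
385 143 [ 0.4558 -0.3323  0.081 ] [ 0.4556 -0.3326  0.0793]
286 161 [ 0.4334 -0.2018  0.093 ] [ 0.433  -0.2016  0.0914]
```

View pics/crop2.png

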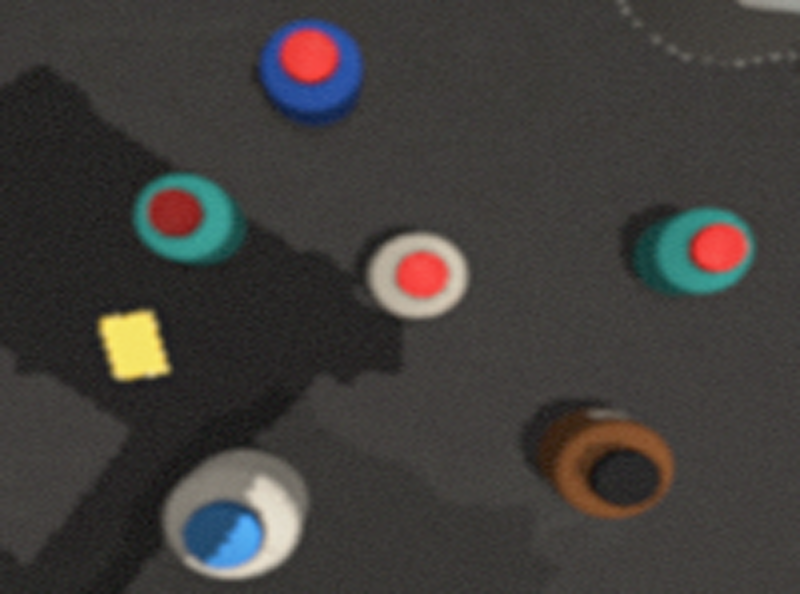

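Call:
apply_moves:
  plan:
    - [[-0.25,0,0],[0,0,0],1]
    - [[-0.5,-0.1,-0.2],[0,0,0],1]
    - [[-0.6,-0.3,-0.4],[0,0,0],1]
    - [[-0.6,-0.5,-0.6],[0,0,0],1]
    - [[-0.6,-0.6,-0.85],[0,0,0],1]
    - [[-0.6,-0.6,-1],[0,0,0],1]
    - [[-0.6,-0.6,-1],[0,0,0],1]

```text
time_s: 4.7
position: [0.323, -0.0496, 0.5226]
tcp_rot: [1.209, 1.206, -1.206]
wrist_force: [0.1, 0.1, 0.8]
opening: 0.0851
```

```bash
python3 look.py 3 wrist,top
```

```text
{'time_s': 4.7, 'joint_pos': [-0.39, -0.286, 1.252, 0.001, 2.172, 1.179], 'position': [0.323, -0.05, 0.523], 'wrist_force': [0.106, 0.095, 0.83]}
wrist cabinet []
wrist track_axis []
wrist front_edge [([164.2, 46.8], 0.76, [0.456, 0.16, 0.163])]
wrist deck []
wrist lip [([141.7, 6.0], 0.91, [0.492, 0.156, 0.221])]
wrist bottle_small [([504.6, 3.0], 0.91, [0.538, -0.347, 0.032]), ([446.6, 8.4], 0.8, [0.527, -0.251, 0.042]), ([409.0, 72.9], 0.46, [0.427, -0.187, 0.083]), ([479.3, 60.7], 0.35, [0.449, -0.315, 0.038])]
wrist bottle_medium [([478.5, 57.1], 0.73, [0.456, -0.316, 0.032])]
wrist bottle_large [([406.8, 71.6], 0.96, [0.43, -0.187, 0.069]), ([142.8, 4.1], 0.28, [0.494, 0.154, 0.222])]
wrist dish []
top cabinet []
top track_axis []
top front_edge []
top deck []
top lip []
top bottle_small [([408.3, 207.6], 0.6, [0.528, -0.351, 0.012]), ([379.0, 219.4], 0.56, [0.051, -0.012, 0.709])]
top bottle_medium [([416.7, 237.7], 0.82, [0.43, -0.331, 0.019])]
top bottle_large []
top dish []
```

View pics/wrist3.png

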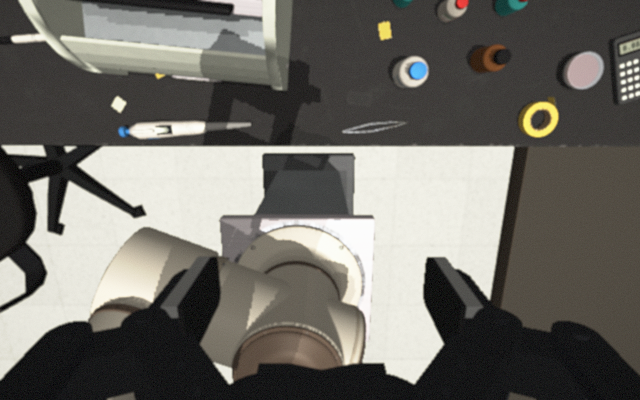

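The crop confirms the white bottle at world (0.531,-0.265), with its cap at z≈0.068 as expected. Next I'll look at the cabinet from above.

Call:
apply_moves:
  plan:
    - [[0,0.17,-0.15],[0,0,0],1]
    - [[0,0.34,-0.3],[0,0,0],1]
    - [[0,0.5,-0.5],[0,0,0],1]
    - [[0,0.7,-0.7],[0,0,0],1]
    - [[0,0.85,-0.75],[0,0,0],1]
    - [[0,0.85,-0.75],[0,0,0],1]

```text
time_s: 6.3
position: [0.4988, 0.0993, 0.5176]
tcp_rot: [1.205, 1.214, -1.212]
wrist_force: [-0.8, -0.9, -1.5]
opening: 0.0857
```

```bash
python3 look.py 4 wrist
```

```text
{'time_s': 6.3, 'joint_pos': [0.045, 0.09, 0.925, 0.001, 2.132, 1.614], 'position': [0.499, 0.099, 0.518], 'wrist_force': [-0.781, -0.949, -1.465]}
wrist cabinet [([295.0, 88.7], 0.59, [0.575, 0.132, 0.219])]
wrist track_axis []
wrist front_edge [([283.4, 175.7], 0.86, [0.454, 0.155, 0.164]), ([519.4, 115.3], 0.4, [0.531, -0.249, 0.029])]
wrist deck [([291.6, 88.7], 0.66, [0.575, 0.136, 0.219])]
wrist lip [([281.6, 155.9], 0.86, [0.494, 0.15, 0.223])]
wrist bottle_small [([571.6, 110.1], 0.87, [0.54, -0.347, 0.018]), ([474.0, 100.7], 0.82, [0.556, -0.171, 0.019]), ([505.9, 71.4], 0.66, [0.604, -0.215, 0.027]), ([517.9, 114.1], 0.61, [0.533, -0.25, 0.023])]
wrist bottle_medium [([547.1, 155.1], 0.64, [0.459, -0.316, 0.024])]
wrist bottle_large [([475.4, 165.4], 0.85, [0.442, -0.182, 0.034])]
wrist dish [([256.5, 79.3], 0.51, [0.586, 0.178, 0.218])]
```

View pics/wrist4.png

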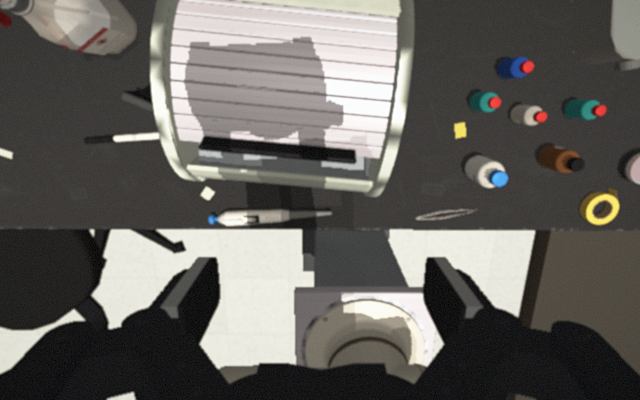

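Now the wrist picture shows the whole front: lip bar (203,143)–(355,157), front wall edge along row ~178, slats above. I'll fit the cabinet pose from depth.

```bash
cat > fit.py <<'E'
import numpy as np,cv2
from scipy.optimize import least_squares
d=dict(np.load("pics/wrist4.npz")); K=d["camera_matrix"]; W=d["world_from_camera"]
D=d["depth"]; v,u=np.mgrid[0:400,0:640]
P=np.stack([(u-K[0,2])/K[0,0]*D,-(v-K[1,2])/K[1,1]*D,-D],-1)@W[:3,:3].T+W[:3,3]
g=d["pixels"].astype(float).mean(2)
# slats region
m=np.zeros((400,640),bool); m[15:130,195:375]=1; m&=(D>0)
S=P[m]; S=S[S[:,2]>0.17]
def f(p,S):
    yaw,x0,y0=p[0],p[1],0.15
    n=np.array([np.cos(yaw),np.sin(yaw)])
    return np.hypot((S[:,:2]-[x0,y0])@n, S[:,2]-0.075-p[2])-0.145
r=least_squares(f,[0,.6,0],args=(S,),loss="soft_l1",f_scale=.002); print("yaw,x@y=.15,dz",r.x.round(4),"rms",np.sqrt(np.mean(r.fun**2)).round(4))
yaw=r.x[0]
# lip
m=(g<40)&(P[...,2]>0.19)&(u>180)&(u<380)&(v>125)&(v<170); 
L=P[m]; print("lip n",len(L), L.mean(0).round(4))
ex=np.array([np.cos(yaw),np.sin(yaw),0]); ey=np.array([-np.sin(yaw),np.cos(yaw),0])
a=L@ey; print("lip ey range",np.percentile(a,[1,99]).round(4),"ex",np.percentile(L@ex,[2,50,98]).round(4),"z",np.percentile(L[:,2],[2,50,98]).round(4))
pf=np.polyfit(L@np.array([0,1,0]),L[:,0],1);print("lip yaw",-np.arctan(pf[0]))
# side panels: points with z near 0.2+ profile along ey at certain ex
O=np.array([r.x[1],.15,0])
X=(P-O)@ex; Y=(P-O)@ey
m=(abs(X)<0.05)&(P[...,2]>0.2)&(P[...,2]<.26); print("panel Y",np.percentile(Y[m],[0.5,1,50,99,99.5]).round(4))
rr=np.hypot(X,P[...,2]-.075); mm=m&(rr>.156); print("panels r>156:",[ (np.percentile(Y[mm&(Y*s>0)],[2,50,98]).round(4)) for s in(1,-1) if (mm&(Y*s>0)).any()])
mm=(X<-.05)&(X>-.115)&(P[...,2]>.12)&(rr>.156)&(rr<.166)&(abs(Y)<.17);print("panels front:",[ (np.percentile(Y[mm&(Y*s>0.1)],[2,50,98]).round(4)) for s in(1,-1)])
E
python3 fit.py
```

```text
yaw,x@y=.15,dz [-0.0898  0.5743 -0.0016] rms 0.0011
lip n 1618 [0.5015 0.1566 0.216 ]
lip ey range [0.1042 0.2946] ex [0.4785 0.4853 0.4905] z [0.2052 0.2151 0.2233]
lip yaw -0.08469619090376261
panel Y [-0.1504 -0.149   0.0023  0.1453  0.1466]
panels r>156: [array([0.1338, 0.1405, 0.1478]), array([-0.1516, -0.1447, -0.1378])]
panels front: [array([0.1338, 0.1404, 0.1478]), array([-0.1516, -0.1444, -0.122 ])]
```

The fit agrees: yaw −0.09 rad, centre (0.574, 0.148). The lip edge is at r≈168 mm, 61.6° (door ≈0.34 rad), and the panels are ±142 mm about the centre. Next is a helper that turns cabinet-frame targets into move units.

```bash
cat > mv.py <<'E'
from h import *
YAW=-0.0898; C=np.array([.5741,.148,0]); 
ex=np.array([np.cos(YAW),np.sin(YAW),0]); ey=np.array([-np.sin(YAW),np.cos(YAW),0]); ez=np.array([0,0,1.])
def w(X,Y,Z): return C+X*ex+Y*ey+Z*ez
def cab(p): p=np.asarray(p)-C; return np.array([p@ex,p@ey,p[2]])
def rows(T,frame="cab"):
    "T: list of (x,y,z,tilt deg[,yaw deg extra])"
    s=ctrl.state(); R0=R.from_rotvec(s["tcp_rot"]); p0=s["position"]
    print("now cab",cab(p0).round(4),"world",np.round(p0,4),"F",np.round(s["wrist_force"],1),"open",s["opening"],"t",s["time_s"])
    for t in T:
        if frame=="cab": p=w(*t[:3]); B=np.stack([-ez,ex,-ey],1)
        else: p=np.array(t[:3]); B=np.stack([-ez,[1,0,0],[0,-1,0]],1).astype(float)
        Rt=R.from_matrix(B)*R.from_rotvec([0,0,-np.deg2rad(t[3])])
        sh=R0.inv().apply(p-p0)/.2; tu=(R0.inv()*Rt).as_rotvec()/np.deg2rad(60)
        print([sh.round(3).tolist(),tu.round(3).tolist()])
E
python3 - <<'E'
from mv import *
rows([(-.125,0,.35,0),(-.125,0,.205,0)])
E
```

```text
now cab [-0.0745 -0.058   0.5214] world [0.4947 0.0969 0.5214] F [ 0.2 -0.6 -0.5] open 0.08525843495499498 t 6.8
[[0.857, -0.227, -0.311], [0.085, -0.0, -0.001]]
[[1.582, -0.227, -0.311], [0.085, -0.0, -0.001]]
```

Call:
apply_moves:
  plan:
    - [[0.2,-0.2,-0.3],[0.085,0,0],0]
    - [[0.45,-0.227,-0.311],[0.085,0,0],0]
    - [[0.7,-0.227,-0.311],[0.085,0,0],0]
    - [[0.857,-0.227,-0.311],[0.085,0,0],0]
    - [[0.857,-0.227,-0.311],[0.085,0,0],0]

```text
time_s: 7.3
position: [0.4471, 0.1591, 0.3444]
tcp_rot: [1.27, 1.17, -1.282]
wrist_force: [-0.1, -0.8, 0.0]
opening: 0.0122
```

Run:
```python
from mv import *
rows([(-.127,0,.28,0),(-.127,0,.207,0)])
c=capture("wrist"); save(c,"w5.png"); 
rows([(-.127,0,.207,0)])
```

```text
now cab [-0.1275 -0.0004  0.3444] world [0.4471 0.1591 0.3444] F [-0.1 -0.8  0. ] open 0.012182985470303973 t 7.3
[[0.322, 0.005, -0.002], [0.0, 0.002, 0.007]]
[[0.687, 0.008, -0.003], [0.0, 0.002, 0.007]]
now cab [-1.261e-01 -3.000e-04  3.486e-01] world [0.4485 0.159  0.3486] F [0.  0.4 1.1] open 0.004658261075023203 t 7.35
[[0.708, -0.002, -0.002], [-0.0, 0.001, 0.003]]
```

View pics/w5.png

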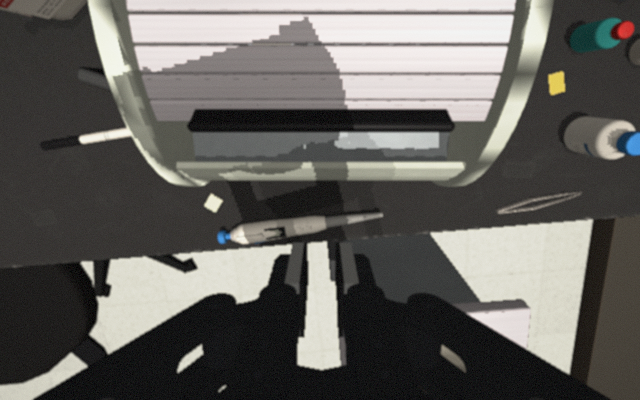

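The fingers are centred on the lip: columns ~322 against the lip's 190–453 midpoint. Descending in front of it.

Call:
apply_moves:
  plan:
    - [[0.25,0,0],[0,0,0],0]
    - [[0.5,0,0],[0,0,0],0]
    - [[0.7,0,0],[0,0,0],0]
    - [[0.7,0,0],[0,0,0],0]

```text
time_s: 7.75
position: [0.448, 0.1585, 0.2074]
tcp_rot: [1.272, 1.169, -1.281]
wrist_force: [-0.2, 1.0, 1.6]
opening: 0.0002
```

Run:
```python
from mv import *
rows([(-.10,0,.207,0),(-.08,0,.211,0),(-.06,0,.219,0),(-.04,0,.225,0),(-.02,0,.23,0)])
c=capture("wrist"); save(c,"w6.png");
```

```text
now cab [-0.1265 -0.0008  0.2074] world [0.448  0.1585 0.2074] F [-0.2  1.   1.6] open 0.00020585883194901457 t 7.75
[[0.001, 0.133, -0.004], [-0.001, 0.002, 0.006]]
[[-0.019, 0.232, -0.004], [-0.001, 0.002, 0.006]]
[[-0.06, 0.332, -0.004], [-0.001, 0.002, 0.006]]
[[-0.091, 0.432, -0.004], [-0.001, 0.002, 0.006]]
[[-0.116, 0.532, -0.004], [-0.001, 0.002, 0.006]]
```

View pics/w6.png

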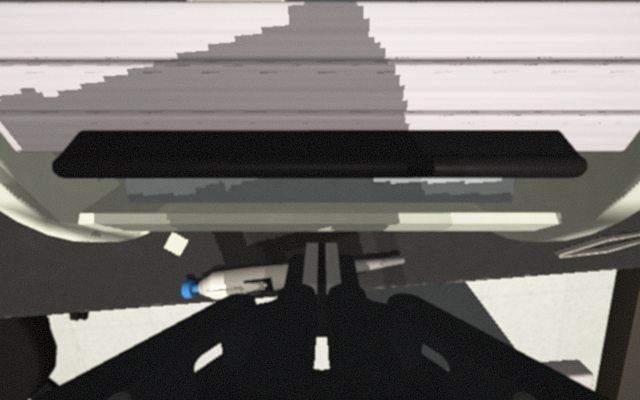

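Call:
apply_moves:
  plan:
    - [[0,0.1,0],[0,0,0],0]
    - [[0,0.16,0],[0,0,0],0]
    - [[-0.015,0.22,0],[0,0,0],0]
    - [[-0.035,0.28,0],[0,0,0],0]
    - [[-0.06,0.34,0],[0,0,0],0]
    - [[-0.085,0.4,0],[0,0,0],0]
    - [[-0.1,0.46,0],[0,0,0],0]
    - [[-0.115,0.52,0],[0,0,0],0]

```text
time_s: 8.6
position: [0.554, 0.1493, 0.2351]
tcp_rot: [1.275, 1.166, -1.277]
wrist_force: [-0.5, 0.3, 0.2]
opening: -0.0005
```

Run:
```python
from mv import *
rows([(-.0,0,.233,5),(.015,0,.233,10),(.03,0,.23,15),(.04,0,.227,19),(.05,0,.223,20),(.055,0,.222,20)])
c=capture("wrist"); save(c,"w7.png");
```

```text
now cab [-0.0202 -0.0005  0.2351] world [0.554  0.1493 0.2351] F [-0.5  0.3  0.2] open -0.00048745523744708 t 8.6
[[0.011, 0.101, -0.003], [-0.001, 0.0, -0.082]]
[[0.011, 0.176, -0.003], [-0.001, 0.0, -0.166]]
[[0.025, 0.251, -0.003], [-0.001, 0.0, -0.249]]
[[0.04, 0.301, -0.003], [-0.001, 0.0, -0.316]]
[[0.06, 0.351, -0.003], [-0.001, 0.0, -0.332]]
[[0.065, 0.376, -0.003], [-0.001, 0.0, -0.332]]
```

View pics/w7.png

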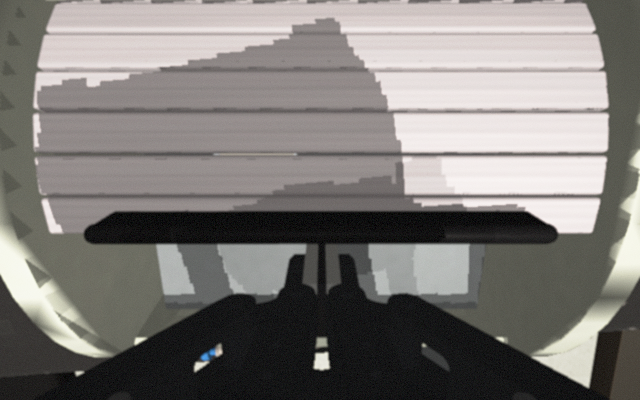

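The lip is at rows 212–243 with the fingertips right against it, and the force is near zero. Continuing over the top with the tool tilting.

Call:
apply_moves:
  plan:
    - [[0.011,0.06,0],[0,0,-0.05],0]
    - [[0.011,0.12,0],[0,0,-0.1],0]
    - [[0.015,0.18,0],[0,0,-0.17],0]
    - [[0.025,0.24,0],[0,0,-0.24],0]
    - [[0.04,0.3,0],[0,0,-0.3],0]
    - [[0.055,0.34,0],[0,0,-0.33],0]
    - [[0.06,0.36,0],[0,0,-0.33],0]
    - [[0.06,0.36,0],[0,0,-0.33],0]

```text
time_s: 9.45
position: [0.6274, 0.1424, 0.2234]
tcp_rot: [1.105, 1.428, -1.523]
wrist_force: [0.0, -0.1, 0.2]
opening: 0.0001
```

Run:
```python
from mv import *
rows([(.05,0,.223,20),(-.02,0,.26,0),(-.04,0,.4,0)])
c=capture("wrist"); save(c,"w8.png"); 
for k in ["lip","dish","deck"]:
    r=nets.landmark_of(c,k); print(k,[(np.round(x["uv"],1).tolist(),round(x["p"],2),cab(pt(c,*x["uv"])).round(3).tolist()) for x in r[:4]])
```

```text
now cab [ 0.0536 -0.0008  0.2234] world [0.6274 0.1424 0.2234] F [ 0.  -0.1  0.2] open 7.890043037539772e-05 t 9.45
[[0.008, -0.016, -0.004], [-0.001, -0.0, -0.004]]
[[-0.048, -0.408, -0.003], [-0.001, 0.0, 0.33]]
[[-0.673, -0.739, -0.003], [-0.001, 0.0, 0.33]]
lip [([323.5, 233.9], 0.75, [0.074, -0.001, 0.225])]
dish [([260.3, 196.1], 0.39, [0.074, 0.029, 0.198])]
deck [([321.2, 205.3], 0.91, [0.07, -0.0, 0.2])]
```

View pics/w8.png

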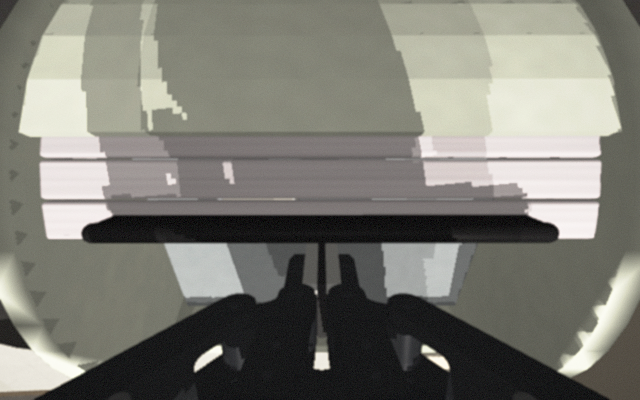

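The lip edge reads X≈0.074, Z≈0.225, i.e. 116°, so the door is fully open. Retreating and viewing the inside.

Call:
apply_moves:
  plan:
    - [[-0.03,-0.15,0],[0,0,0.1],0]
    - [[-0.1,-0.35,0],[0,0,0.2],0]
    - [[-0.3,-0.55,0],[0,0,0.33],0]
    - [[-0.5,-0.7,0],[0,0,0.33],0.3]
    - [[-0.67,-0.8,0],[0,0,0.33],0.65]
    - [[-0.67,-0.8,0],[0,0,0.33],0.65]

```text
time_s: 10.25
position: [0.52, 0.1526, 0.4127]
tcp_rot: [1.283, 1.157, -1.264]
wrist_force: [0.4, -0.8, 0.3]
opening: 0.0435
```

Run:
```python
from mv import *
c=capture("wrist"); save(c,"w9.png"); np.savez("pics/w9",**{k:c[k] for k in ("pixels","depth","camera_matrix","world_from_camera")})
print(ctrl.state()["opening"])
for k in ["lip","dish","deck","front_edge"]:
    r=nets.landmark_of(c,k); print(k,[(np.round(x["uv"],1).tolist(),round(x["p"],2),cab(pt(c,*x["uv"])).round(3).tolist()) for x in r[:4]])
rows([(.531,-.265,.35,0),(.531,-.265,.2,0),(.531,-.265,.013,0)],"world")
```

```text
0.05080453839654113
lip [([321.8, 30.3], 0.64, [0.074, 0.0, 0.225])]
dish [([284.0, 104.9], 0.89, [0.009, 0.045, 0.129])]
deck [([324.3, 114.6], 0.58, [-0.003, -0.003, 0.114])]
front_edge [([324.8, 217.9], 0.93, [-0.12, -0.003, 0.164])]
now cab [-0.0527 -0.0005  0.4033] world [0.5215 0.1522 0.4033] F [ 0.4  0.2 -0.5] open 0.05527733836847106 t 10.5
[[0.267, 0.236, 2.073], [-0.087, 0.0, -0.0]]
[[1.017, 0.236, 2.073], [-0.087, 0.0, -0.0]]
[[1.952, 0.236, 2.072], [-0.087, 0.0, -0.0]]
```

View pics/w9.png

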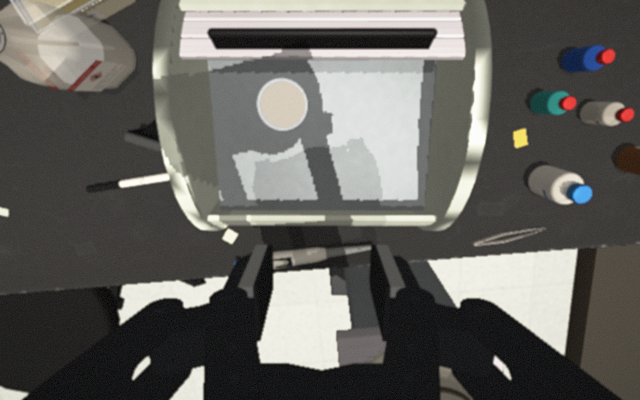

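The inside is clear to see: dish at (283,104) → cabinet (0.009,0.045), front edge X=−0.120 and deck z=0.114, all as specified. I plan to place the bottle at cabinet (−0.03,−0.055). Now going to the bottle.

Call:
apply_moves:
  plan:
    - [[0,0.05,0.2],[-0.02,0,0],0.65]
    - [[0,0.1,0.45],[-0.04,0,0],0.65]
    - [[0.05,0.12,0.7],[-0.07,0,0],0.65]
    - [[0.1,0.14,0.95],[-0.087,0,0],0.65]
    - [[0.1,0.14,1],[-0.087,0,0],0.65]

```text
time_s: 11.0
position: [0.5309, -0.0535, 0.3805]
tcp_rot: [1.209, 1.211, -1.214]
wrist_force: [-0.6, 0.0, -0.3]
opening: 0.0557
```

Run:
```python
from mv import *
rows([(.531,-.265,.35,0),(.531,-.265,.2,0)],"world")
```

```text
now cab [-0.025  -0.2046  0.3805] world [ 0.5309 -0.0535  0.3805] F [-0.6  0.  -0.3] open 0.055736514822517694 t 11.0
[[0.153, 0.004, 1.057], [-0.002, 0.0, 0.004]]
[[0.903, 0.007, 1.057], [-0.002, 0.0, 0.004]]
```

Call:
apply_moves:
  plan:
    - [[0,0,0.25],[0,0,0],0.65]
    - [[0,0,0.5],[0,0,0],0.65]
    - [[0.1,0,0.75],[0,0,0],0.65]
    - [[0.2,0,1],[0,0,0],0.65]
    - [[0.4,0,1],[0,0,0],0.65]
    - [[0.6,0,1],[0,0,0],0.65]
    - [[0.6,0,1],[0,0,0],0.65]

```text
time_s: 11.7
position: [0.5281, -0.2528, 0.2543]
tcp_rot: [1.21, 1.22, -1.218]
wrist_force: [-0.9, 0.4, -0.2]
opening: 0.0557
```

Run:
```python
from mv import *
c=capture("wrist"); save(c,"w10.png"); np.savez("pics/w10",**{k:c[k] for k in ("pixels","depth","camera_matrix","world_from_camera")})
rows([(.531,-.265,.013,0)],"world")
hsv=cv2.cvtColor(c["pixels"],cv2.COLOR_RGB2HSV); 
m=((hsv[...,0]<8)|(hsv[...,0]>172))&(hsv[...,1]>120)&(hsv[...,2]>90)
n,l,st,ce=cv2.connectedComponentsWithStats(m.astype(np.uint8))
for i in range(1,n):
    if st[i,4]>60: print(st[i],ce[i].round(1),ray(c,*ce[i],.069).round(4),pt(c,*ce[i]).round(4))
```

```text
now cab [-0.0088 -0.4033  0.2585] world [ 0.5291 -0.2529  0.2585] F [-0.2 -0.1  1.2] open 0.05543620514755716 t 11.75
[[1.227, 0.02, 0.064], [-0.003, -0.002, 0.008]]
[288  72  18  19 265] [296.4  81.1] [ 0.6096 -0.2296  0.069 ] [ 0.6096 -0.2295  0.0678]
[244 134  18  18 248] [251.9 142.4] [ 0.5552 -0.1866  0.069 ] [ 0.555  -0.1863  0.0676]
[427 146  21  19 304] [436.7 155.2] [ 0.5428 -0.3605  0.069 ] [ 0.5426 -0.3608  0.0679]
[327 157  18  18 254] [335.9 165.6] [ 0.5329 -0.2653  0.069 ] [ 0.5326 -0.2654  0.0678]
```

View pics/w10.png

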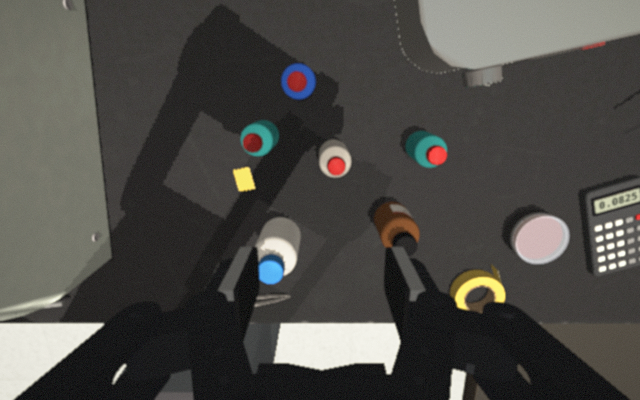

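The target's cap is at (336,166) → (0.533,−0.265), matching before. Descending in two stages.

Call:
apply_moves:
  plan:
    - [[0.1,0.02,0.062],[0,0,0],0.65]
    - [[0.3,0.02,0.062],[0,0,0],0.65]
    - [[0.5,0.02,0.062],[0,0,0],0.65]
    - [[0.7,0.02,0.062],[0,0,0],0.65]
    - [[0.85,0.02,0.062],[0,0,0],0.65]
    - [[0.85,0.02,0.062],[0,0,0],0.65]
    - [[0.85,0.02,0.062],[0,0,0],0.65]

```text
time_s: 12.45
position: [0.5329, -0.2652, 0.091]
tcp_rot: [1.209, 1.214, -1.215]
wrist_force: [0.0, 0.5, 0.3]
opening: 0.0558
```

Run:
```python
from mv import *
for i in range(3):
    c=capture("wrist")
    rows([(.5328,-.2653,.012,0)],"world")
save(c,"w11.png")
```

```text
now cab [-0.0038 -0.4155  0.0915] world [ 0.5331 -0.2654  0.0915] F [-0.5 -0.   0.9] open 0.055656997202038344 t 12.5
[[0.398, 0.001, -0.0], [-0.002, -0.001, 0.005]]
now cab [-0.0038 -0.4155  0.0915] world [ 0.5331 -0.2655  0.0915] F [-0.7  0.1  0.7] open 0.0555080488502884 t 12.55
[[0.398, 0.001, -0.001], [-0.002, -0.0, 0.005]]
now cab [-0.004  -0.4155  0.0912] world [ 0.5329 -0.2655  0.0912] F [-0.2  0.9 -0.3] open 0.05548787940522793 t 12.6
[[0.396, 0.002, -0.001], [-0.003, -0.001, 0.005]]
```

View pics/w11.png

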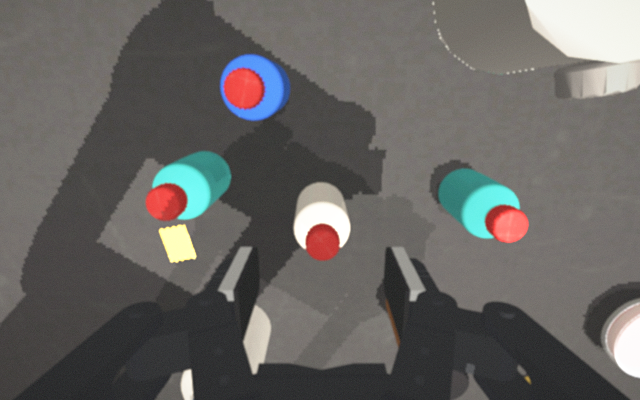

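The bottle is centred between the fingers (column 322) and the pose has settled. Descending and gripping.

Call:
apply_moves:
  plan:
    - [[0.12,0,0],[0,0,0],0.65]
    - [[0.25,0,0],[0,0,0],0.65]
    - [[0.36,0,0],[0,0,0],0.65]
    - [[0.395,0,0],[0,0,0],0.65]
    - [[0.395,0,0],[0,0,0],0.3]
    - [[0.395,0,0],[0,0,0],0.25]
    - [[0.395,0,0],[0,0,0],0.25]
    - [[0.395,0,0],[0,0,0],0.25]
  newtons: 25

```text
time_s: 13.4
position: [0.5332, -0.2659, 0.0137]
tcp_rot: [1.209, 1.21, -1.214]
wrist_force: [-0.1, 0.5, 8.6]
opening: 0.0318
```

Call:
apply_moves:
  plan:
    - [[0,0,0],[0,0,0],0.2]
    - [[0,0,0],[0,0,0],0.2]
    - [[0,0,0],[0,0,0],0.2]

```text
time_s: 13.7
position: [0.5332, -0.2659, 0.0138]
tcp_rot: [1.209, 1.21, -1.214]
wrist_force: [0.9, -0.1, -0.5]
opening: 0.0317
```

Run:
```python
from mv import *
c=capture("wrist"); save(c,"w12.png"); rows([(.5328,-.2653,.012,0)],"world")
```

```text
now cab [-0.0036 -0.4159  0.0137] world [ 0.5332 -0.2659  0.0137] F [-0.2  0.9  1.8] open 0.031683757175892335 t 13.75
[[0.009, -0.002, -0.003], [-0.002, 0.001, 0.003]]
```

View pics/w12.png

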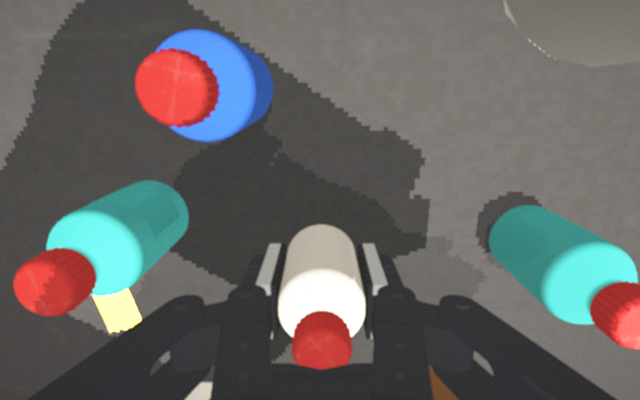

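The bottle is held: opening 31.7 mm, centred, TCP 13.7 mm above its base. Lifting.

Call:
apply_moves:
  plan:
    - [[-0.08,0,0],[0,0,0],0.2]
    - [[-0.25,0,0],[0,0,0],0.2]
    - [[-0.45,0,0],[0,0,0],0.2]
    - [[-0.7,0,0],[0,0,0],0.2]
    - [[-0.9,0,0],[0,0,0],0.2]
    - [[-1,-0.1,-0.1],[0,0,0],0.2]
    - [[-1,-0.2,-0.3],[0,0,0],0.2]

```text
time_s: 14.45
position: [0.4943, -0.2069, 0.2165]
tcp_rot: [1.21, 1.205, -1.214]
wrist_force: [0.1, 1.5, 0.2]
opening: 0.0322
```

Run:
```python
from mv import *
rows([(-.03,-.2,.37,0),(-.03,-.055,.37,0),(-.03,-.055,.36,0)])
```

```text
now cab [-0.0476 -0.3607  0.2165] world [ 0.4943 -0.2069  0.2165] F [0.1 1.5 0.2] open 0.03219688565360594 t 14.45
[[-0.77, 0.156, -0.79], [0.081, 0.003, -0.0]]
[[-0.772, 0.218, -1.513], [0.081, 0.003, -0.0]]
[[-0.722, 0.218, -1.513], [0.081, 0.003, -0.0]]
```

Call:
apply_moves:
  plan:
    - [[-0.22,0,0],[0,0,0],0.2]
    - [[-0.45,0,0],[0,0,0],0.2]
    - [[-0.65,0.05,-0.15],[0.02,0,0],0.2]
    - [[-0.77,0.1,-0.35],[0.05,0,0],0.2]
    - [[-0.77,0.15,-0.6],[0.081,0,0],0.2]
    - [[-0.77,0.18,-0.85],[0.081,0,0],0.2]
    - [[-0.77,0.2,-1],[0.081,0,0],0.2]

```text
time_s: 15.15
position: [0.5351, -0.0037, 0.37]
tcp_rot: [1.272, 1.164, -1.275]
wrist_force: [-0.2, -0.2, -0.9]
opening: 0.0322
```

Run:
```python
from mv import *
rows([(-.03,-.055,.36,0),(-.03,-.055,.2,0)])
```

```text
now cab [-0.0252 -0.1546  0.37  ] world [ 0.5351 -0.0037  0.37  ] F [-0.2 -0.2 -0.9] open 0.03223075011250522 t 15.15
[[0.049, -0.023, -0.498], [0.002, 0.003, -0.001]]
[[0.849, -0.024, -0.5], [0.002, 0.003, -0.001]]
```

Call:
apply_moves:
  plan:
    - [[0,-0.02,-0.2],[0,0,0],0.2]
    - [[0,-0.023,-0.4],[0,0,0],0.2]
    - [[0.05,-0.023,-0.498],[0,0,0],0.2]
    - [[0.05,-0.023,-0.498],[0,0,0],0.2]
    - [[0.05,-0.023,-0.498],[0,0,0],0.2]

```text
time_s: 15.65
position: [0.5392, 0.0959, 0.3596]
tcp_rot: [1.271, 1.164, -1.275]
wrist_force: [-0.1, -0.1, -0.0]
opening: 0.0322
```

Run:
```python
from mv import *
c=capture("wrist"); save(c,"w13.png")
rows([(-.03,-.055,.2,0),(-.03,-.055,.131,0)])
```

```text
now cab [-0.03   -0.0555  0.3599] world [0.5393 0.0954 0.3599] F [ 0.2  0.3 -0.3] open 0.03175893153427741 t 15.7
[[0.799, -0.001, -0.005], [0.002, 0.003, -0.001]]
[[1.144, -0.001, -0.006], [0.002, 0.003, -0.001]]
```

View pics/w13.png

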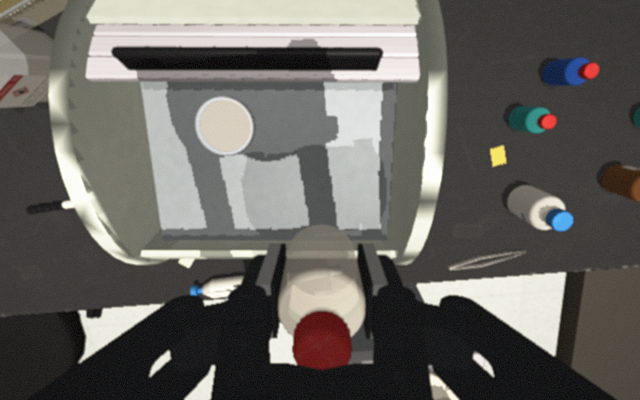

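The bottle is held upright over the deck. The dish at (224,125) is clear on the left and the door is still fully back (lip row ~58). Lowering.

Call:
apply_moves:
  plan:
    - [[0.15,0,0],[0,0,0],0.2]
    - [[0.35,0,0],[0,0,0],0.2]
    - [[0.55,0,0],[0,0,0],0.2]
    - [[0.75,0,0],[0,0,0],0.2]
    - [[0.9,0,0],[0,0,0],0.2]
    - [[0.95,0,0],[0,0,0],0.2]
    - [[0.95,0,0],[0,0,0],0.2]
    - [[0.95,0,0],[0,0,0],0.2]

```text
time_s: 16.5
position: [0.5401, 0.0943, 0.1717]
tcp_rot: [1.273, 1.162, -1.274]
wrist_force: [0.1, -0.5, -0.2]
opening: 0.0316
```

Run:
```python
from mv import *
c=capture("wrist"); save(c,"w14.png")
rows([(-.03,-.055,.131,0),(-.03,-.055,.1285,0)])
```

```text
now cab [-0.029  -0.0563  0.1719] world [0.5402 0.0945 0.1719] F [ 0.3  1.1 -0.7] open 0.031403267864289985 t 16.55
[[0.204, -0.006, -0.007], [0.001, 0.003, -0.003]]
[[0.217, -0.006, -0.007], [0.001, 0.003, -0.003]]
```

View pics/w14.png

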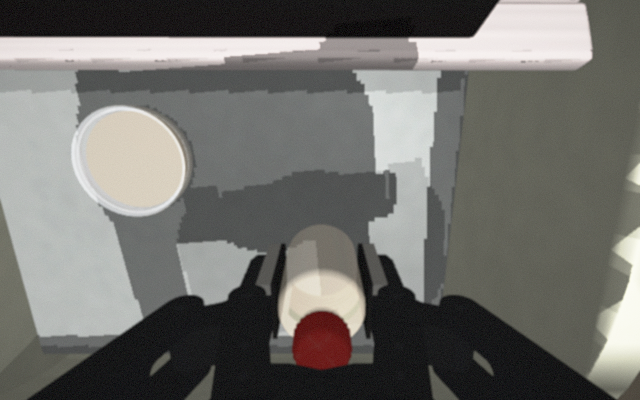

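The view is clear. A final slow lowering, checking for contact.

Call:
apply_moves:
  plan:
    - [[0.06,0,0],[0,0,0],0.2]
    - [[0.12,0,0],[0,0,0],0.2]
    - [[0.17,0,0],[0,0,0],0.2]
    - [[0.2,0,0],[0,0,0],0.2]
    - [[0.207,0,0],[0,0,0],0.2]
    - [[0.214,0,0],[0,0,0],0.2]
    - [[0.214,0,0],[0,0,0],0.2]

```text
time_s: 17.25
position: [0.5404, 0.0944, 0.1292]
tcp_rot: [1.274, 1.162, -1.273]
wrist_force: [-0.9, 0.1, -0.4]
opening: 0.0318
```

Call:
apply_moves:
  plan:
    - [[0.005,0,0],[0,0,0],0.2]
    - [[0.007,0,0],[0,0,0],0.2]
    - [[0.007,0,0],[0,0,0],0.2]

```text
time_s: 17.55
position: [0.5408, 0.0944, 0.1287]
tcp_rot: [1.274, 1.161, -1.272]
wrist_force: [-2.5, -0.9, 7.4]
opening: 0.0316
```

Contact with the deck (7 N up). Releasing, opening only as far as needed.

Call:
apply_moves:
  plan:
    - [[0,0,0],[0,0,0],0.42]
    - [[0,0,0],[0,0,0],0.48]
    - [[0,0,0],[0,0,0],0.52]
    - [[0,0,0],[0,0,0],0.55]
    - [[0,0,0],[0,0,0],0.55]

```text
time_s: 18.05
position: [0.5407, 0.0944, 0.1286]
tcp_rot: [1.274, 1.161, -1.272]
wrist_force: [-0.9, 0.2, 0.7]
opening: 0.0469
```

Call:
apply_moves:
  plan:
    - [[-0.05,0,0],[0,0,0],0.55]
    - [[-0.15,0,0],[0,0,0],0.55]
    - [[-0.3,0,0],[0,0,0],0.55]
    - [[-0.5,0,0],[0,0,0],0.55]
    - [[-0.75,0,0],[0,0,0],0.55]
    - [[-1,0,0],[0,0,0],0.55]
    - [[-1,0,0],[0,0,0],0.4]
    - [[-1,0,0],[0,0,0],0.2]

```text
time_s: 18.85
position: [0.5401, 0.095, 0.3303]
tcp_rot: [1.275, 1.159, -1.27]
wrist_force: [-0.2, -0.3, -1.0]
opening: 0.0208
```

Run:
```python
from mv import *
c=capture("wrist"); save(c,"w15.png")
for k in ["lip","dish","deck","bottle_small"]:
    r=nets.landmark_of(c,k); print(k,[(np.round(x["uv"],1).tolist(),round(x["p"],2),cab(pt(c,*x["uv"])).round(3).tolist()) for x in r[:4]])
rows([(.1,0,.36,0),(.1,0,.25,0)])
```

```text
lip [([237.0, 47.0], 0.93, [0.074, -0.0, 0.225])]
dish [([221.4, 126.3], 0.82, [0.015, 0.041, 0.129])]
deck [([269.4, 142.0], 0.9, [-0.003, -0.002, 0.113])]
bottle_small [([525.9, 121.8], 0.94, [0.011, -0.32, 0.014]), ([239.2, 47.3], 0.74, [0.074, -0.002, 0.225]), ([564.2, 76.1], 0.73, [0.066, -0.356, 0.018]), ([320.8, 167.3], 0.58, [-0.019, -0.055, 0.164])]
now cab [-0.0296 -0.0559  0.3277] world [0.5396 0.095  0.3277] F [-0.8  0.5 -0.4] open 0.01697728624807572 t 19.1
[[-0.16, 0.649, -0.278], [0.001, 0.003, -0.003]]
[[0.39, 0.647, -0.28], [0.001, 0.003, -0.003]]
```

View pics/w15.png

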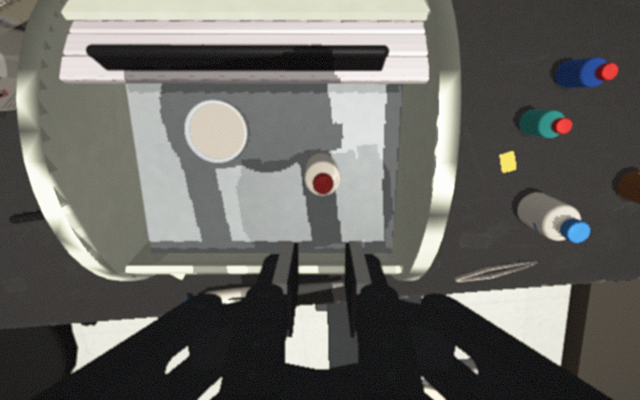

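The bottle stands on the deck at about (−0.03,−0.056), cap at (322,183); the dish is unmoved at (216,130). Before going behind the lip, I'll check what stands behind the cabinet.

Run:
```python
from mv import *
c=capture("top"); save(c,"top6.png")
for u,v in [(100,70),(130,70),(60,45),(175,40),(330,20),(200,140),(160,140),(230,8)]:
    try: print(u,v,pt(c,u,v).round(3))
    except Exception as e: print(e)
```

```text
100 70 [0.895 0.328 0.321]
130 70 [0.343 0.158 0.659]
60 45 [0.888 0.383 0.401]
175 40 [0.36  0.105 0.675]
330 20 [ 0.887 -0.234  0.365]
200 140 [0.173 0.094 0.695]
160 140 [0.201 0.128 0.679]
230 8 [0.404 0.037 0.68 ]
```

View pics/top6.png

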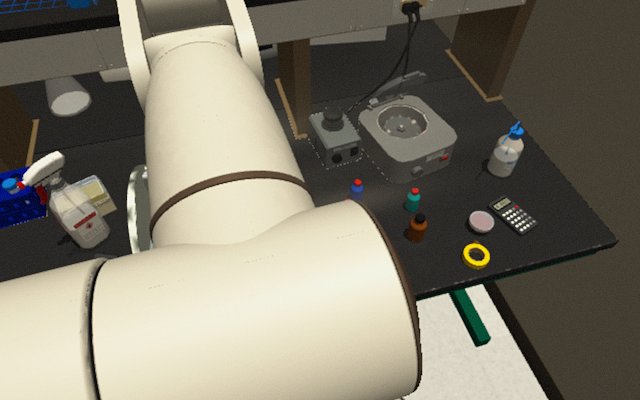

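The shelf face is at x≈0.89, so there is clearance. Moving behind the lip.

Call:
apply_moves:
  plan:
    - [[-0.08,0.15,-0.1],[0,0,0],0]
    - [[-0.1,0.3,-0.2],[0,0,0],0]
    - [[-0.1,0.5,-0.28],[0,0,0],0]
    - [[-0.05,0.634,-0.28],[0,0,0],0]
    - [[0.1,0.634,-0.28],[0,0,0],0]
    - [[0.2,0.634,-0.28],[0,0,0],0]
    - [[0.3,0.634,-0.28],[0,0,0],0]
    - [[0.3,0.634,-0.28],[0,0,0],0]

```text
time_s: 19.95
position: [0.6703, 0.1393, 0.2646]
tcp_rot: [1.27, 1.165, -1.277]
wrist_force: [-0.7, 0.3, -0.5]
opening: 0.0
```

Run:
```python
from mv import *
c=capture("wrist"); save(c,"w16.png")
rows([(.097,0,.24,0),(.097,0,.207,0)])
```

```text
now cab [ 0.097  -0.      0.2668] world [0.6707 0.1393 0.2668] F [-1.1  0.2  0.1] open 9.483980272687222e-06 t 20.0
[[0.134, 0.0, -0.001], [0.001, 0.003, -0.0]]
[[0.299, 0.0, -0.001], [0.001, 0.003, -0.0]]
```

View pics/w16.png

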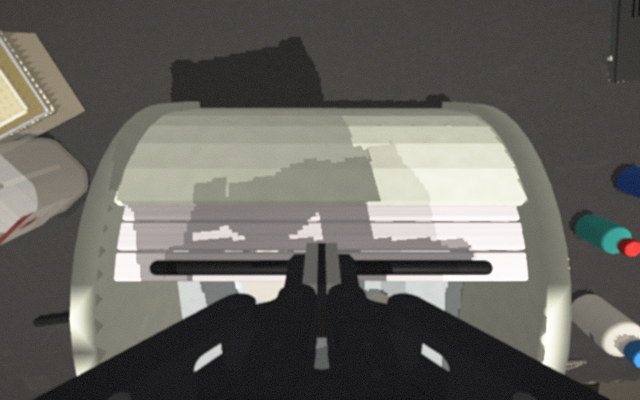

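Descending behind the lip, then I'll compute the closing arc.

Call:
apply_moves:
  plan:
    - [[0.1,0,0],[0,0,0],0]
    - [[0.2,0,0],[0,0,0],0]
    - [[0.29,0,0],[0,0,0],0]
    - [[0.295,0,0],[0,0,0],0]

```text
time_s: 20.4
position: [0.6703, 0.1391, 0.2068]
tcp_rot: [1.271, 1.165, -1.277]
wrist_force: [-0.4, 0.3, 0.7]
opening: 0.0001
```

```bash
cat > arc.py <<'E'
from mv import *
def wp(a,r=.160,k=.55):
    A=np.deg2rad(a); t=k*(a-90) if a<90 else 0
    x,z=-r*np.cos(A),.075+r*np.sin(A)
    T=np.deg2rad(t); ty=np.array([np.cos(T),-np.sin(T)])
    p=np.array([x,z-.075])-.011*ty; q=np.array([x,z-.075])+.011*ty
    rp=np.hypot(*p); th=np.degrees(np.arctan2(p[1],-p[0]))-np.degrees(np.arcsin(.0035/rp))
    return (x,0,z,t),th,rp,np.hypot(*q)
if __name__=="__main__":
    import sys
    al=[float(v) for v in sys.argv[1:]]
    for a in al:
        print(a,[np.round(v,4).tolist() for v in wp(a)])
    rows([wp(a)[0] for a in al])
E
python3 arc.py 126 120 114 108 102 96 90
python3 - <<'E'
from mv import *
c=capture("wrist"); save(c,"w17.png")
E
```

```text
126.0 [[0.094, 0.0, 0.2044, 0.0], 121.3787, 0.1538, 0.1667]
120.0 [[0.08, 0.0, 0.2136, 0.0], 115.1761, 0.1548, 0.1658]
114.0 [[0.0651, 0.0, 0.2212, 0.0], 109.0163, 0.1559, 0.1648]
108.0 [[0.0494, 0.0, 0.2272, 0.0], 102.9003, 0.1569, 0.1637]
102.0 [[0.0333, 0.0, 0.2315, 0.0], 96.8285, 0.1581, 0.1626]
96.0 [[0.0167, 0.0, 0.2341, 0.0], 90.8008, 0.1592, 0.1615]
90.0 [[-0.0, 0.0, 0.235, 0.0], 84.8166, 0.1604, 0.1604]
now cab [ 0.0966 -0.0003  0.2068] world [0.6703 0.1391 0.2068] F [-0.4  0.3  0.7] open 5.544957929358946e-05 t 20.4
[[0.012, -0.013, -0.001], [0.001, 0.003, 0.002]]
[[-0.034, -0.083, -0.001], [0.001, 0.003, 0.002]]
[[-0.071, -0.158, -0.001], [0.001, 0.003, 0.002]]
[[-0.101, -0.236, -0.001], [0.001, 0.003, 0.002]]
[[-0.123, -0.317, -0.001], [0.001, 0.003, 0.002]]
[[-0.136, -0.4, -0.001], [0.001, 0.003, 0.002]]
[[-0.14, -0.483, -0.001], [0.001, 0.003, 0.002]]
```

View pics/w17.png

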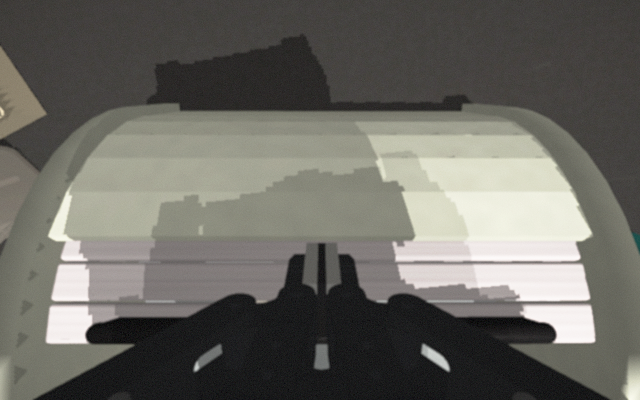

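The fingers (tips at row 243) are behind the lip (rows 318–343) with no contact force. Pushing forward along the arc.

Call:
apply_moves:
  plan:
    - [[-0.015,-0.05,0],[0,0,0],0]
    - [[-0.05,-0.11,0],[0,0,0],0]
    - [[-0.08,-0.17,0],[0,0,0],0]
    - [[-0.1,-0.235,0],[0,0,0],0]
    - [[-0.118,-0.3,0],[0,0,0],0]
    - [[-0.13,-0.36,0],[0,0,0],0]
    - [[-0.138,-0.42,0],[0,0,0],0]
    - [[-0.14,-0.48,0],[0,0,0],0]

```text
time_s: 21.25
position: [0.574, 0.1478, 0.2363]
tcp_rot: [1.272, 1.164, -1.276]
wrist_force: [3.8, -0.2, -2.6]
opening: 0.0002
```

```bash
python3 arc.py 84 78 72 66 60 56 52 50 49 48 47
python3 - <<'E'
from mv import *
c=capture("wrist"); save(c,"w18.png")
E
```

```text
84.0 [[-0.0167, 0.0, 0.2341, -3.3], 78.8376, 0.1609, 0.1599]
78.0 [[-0.0333, 0.0, 0.2315, -6.6], 72.8671, 0.1614, 0.1593]
72.0 [[-0.0494, 0.0, 0.2272, -9.9], 66.9049, 0.1619, 0.1588]
66.0 [[-0.0651, 0.0, 0.2212, -13.2], 60.9508, 0.1624, 0.1583]
60.0 [[-0.08, 0.0, 0.2136, -16.5], 55.0047, 0.1629, 0.1578]
56.0 [[-0.0895, 0.0, 0.2076, -18.7], 51.045, 0.1632, 0.1575]
52.0 [[-0.0985, 0.0, 0.2011, -20.9], 47.0887, 0.1636, 0.1571]
50.0 [[-0.1028, 0.0, 0.1976, -22.0], 45.1118, 0.1637, 0.1569]
49.0 [[-0.105, 0.0, 0.1958, -22.55], 44.1236, 0.1638, 0.1569]
48.0 [[-0.1071, 0.0, 0.1939, -23.1], 43.1357, 0.1639, 0.1568]
47.0 [[-0.1091, 0.0, 0.192, -23.65], 42.148, 0.164, 0.1567]
now cab [-1.000e-04 -2.000e-04  2.363e-01] world [0.574  0.1478 0.2363] F [ 3.8 -0.2 -2.6] open 0.0002481664163229766 t 21.25
[[0.011, -0.083, -0.001], [0.001, 0.003, 0.055]]
[[0.024, -0.166, -0.001], [0.001, 0.003, 0.11]]
[[0.046, -0.247, -0.002], [0.001, 0.003, 0.165]]
[[0.076, -0.325, -0.002], [0.002, 0.003, 0.22]]
[[0.114, -0.4, -0.002], [0.002, 0.003, 0.275]]
[[0.143, -0.447, -0.002], [0.002, 0.003, 0.312]]
[[0.176, -0.492, -0.002], [0.002, 0.003, 0.348]]
[[0.194, -0.514, -0.002], [0.002, 0.003, 0.367]]
[[0.203, -0.524, -0.003], [0.002, 0.003, 0.376]]
[[0.212, -0.535, -0.003], [0.002, 0.003, 0.385]]
[[0.221, -0.545, -0.003], [0.002, 0.003, 0.394]]
```

View pics/w18.png

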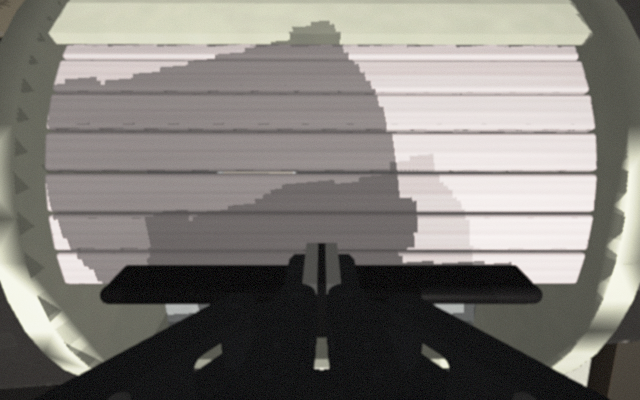

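The door follows (lip rows 265–303), and the contact force is about 4.5 N. Continuing.

Call:
apply_moves:
  plan:
    - [[0.008,-0.06,0],[0,0,0.04],0]
    - [[0.017,-0.12,0],[0,0,0.08],0]
    - [[0.03,-0.18,0],[0,0,0.12],0]
    - [[0.045,-0.245,0],[0,0,0.165],0]
    - [[0.07,-0.31,0],[0,0,0.21],0]
    - [[0.1,-0.37,0],[0,0,0.25],0]
    - [[0.125,-0.42,0],[0,0,0.29],0]
    - [[0.143,-0.447,0],[0,0,0.312],0]

```text
time_s: 22.1
position: [0.4824, 0.156, 0.2079]
tcp_rot: [1.396, 0.91, -1.032]
wrist_force: [2.0, -0.6, 2.0]
opening: 0.0001
```

```bash
python3 arc.py 54 52 50 49 48 47 46 45
python3 - <<'E'
from mv import *
c=capture("wrist"); save(c,"w19.png")
E
```

```text
54.0 [[-0.094, 0.0, 0.2044, -19.8], 49.0664, 0.1634, 0.1573]
52.0 [[-0.0985, 0.0, 0.2011, -20.9], 47.0887, 0.1636, 0.1571]
50.0 [[-0.1028, 0.0, 0.1976, -22.0], 45.1118, 0.1637, 0.1569]
49.0 [[-0.105, 0.0, 0.1958, -22.55], 44.1236, 0.1638, 0.1569]
48.0 [[-0.1071, 0.0, 0.1939, -23.1], 43.1357, 0.1639, 0.1568]
47.0 [[-0.1091, 0.0, 0.192, -23.65], 42.148, 0.164, 0.1567]
46.0 [[-0.1111, 0.0, 0.1901, -24.2], 41.1605, 0.1641, 0.1566]
45.0 [[-0.1131, 0.0, 0.1881, -24.75], 40.1732, 0.1641, 0.1565]
now cab [-0.092  -0.0003  0.2079] world [0.4824 0.156  0.2079] F [ 2.  -0.6  2. ] open 0.00014167236720681972 t 22.1
[[0.013, -0.015, -0.001], [0.003, 0.002, 0.017]]
[[0.022, -0.042, -0.001], [0.003, 0.002, 0.035]]
[[0.032, -0.068, -0.002], [0.003, 0.002, 0.054]]
[[0.037, -0.081, -0.002], [0.003, 0.002, 0.063]]
[[0.042, -0.094, -0.002], [0.003, 0.002, 0.072]]
[[0.048, -0.107, -0.002], [0.003, 0.002, 0.081]]
[[0.054, -0.119, -0.002], [0.003, 0.002, 0.09]]
[[0.06, -0.132, -0.002], [0.003, 0.002, 0.099]]
```

View pics/w19.png

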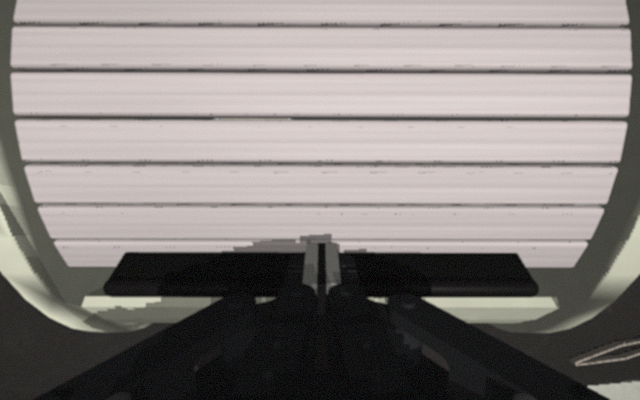

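Call:
apply_moves:
  plan:
    - [[0.013,-0.02,0],[0,0,0.02],0]
    - [[0.022,-0.042,0],[0,0,0.035],0]
    - [[0.03,-0.06,0],[0,0,0.05],0]
    - [[0.037,-0.081,0],[0,0,0.063],0]
    - [[0.042,-0.094,0],[0,0,0.072],0]
    - [[0.042,-0.094,0],[0,0,0.072],0]

```text
time_s: 22.75
position: [0.4661, 0.1573, 0.1929]
tcp_rot: [1.419, 0.851, -0.976]
wrist_force: [-0.3, 0.7, -0.1]
opening: 0.0003
```

```bash
python3 arc.py 48 47 46.5 46 45 44
python3 - <<'E'
from mv import *
c=capture("wrist"); save(c,"w20.png")
E
```

```text
48.0 [[-0.1071, 0.0, 0.1939, -23.1], 43.1357, 0.1639, 0.1568]
47.0 [[-0.1091, 0.0, 0.192, -23.65], 42.148, 0.164, 0.1567]
46.5 [[-0.1101, 0.0, 0.1911, -23.925], 41.6542, 0.164, 0.1567]
46.0 [[-0.1111, 0.0, 0.1901, -24.2], 41.1605, 0.1641, 0.1566]
45.0 [[-0.1131, 0.0, 0.1881, -24.75], 40.1732, 0.1641, 0.1565]
44.0 [[-0.1151, 0.0, 0.1861, -25.3], 39.186, 0.1642, 0.1565]
now cab [-0.1084 -0.0004  0.1929] world [0.4661 0.1573 0.1929] F [-0.3  0.7 -0.1] open 0.000273426622053933 t 22.75
[[-0.002, 0.008, -0.002], [0.003, 0.002, 0.001]]
[[0.003, -0.005, -0.002], [0.003, 0.002, 0.01]]
[[0.005, -0.012, -0.002], [0.003, 0.002, 0.015]]
[[0.008, -0.018, -0.002], [0.003, 0.002, 0.019]]
[[0.013, -0.031, -0.002], [0.003, 0.002, 0.028]]
[[0.018, -0.044, -0.002], [0.003, 0.002, 0.037]]
```

View pics/w20.png

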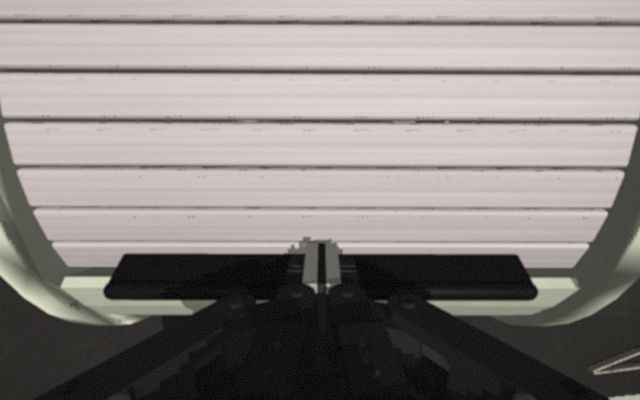

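The force has dropped to zero, so the catch may have pulled the door in. I'll press a few mm further in small steps to confirm the stop.

Call:
apply_moves:
  plan:
    - [[0.003,-0.005,0],[0,0,0.008],0]
    - [[0.005,-0.01,0],[0,0,0.012],0]
    - [[0.005,-0.01,0],[0,0,0.012],0]

```text
time_s: 23.1
position: [0.4646, 0.1574, 0.1909]
tcp_rot: [1.422, 0.842, -0.967]
wrist_force: [0.5, 0.1, -0.5]
opening: 0.0003
```

Call:
apply_moves:
  plan:
    - [[0.003,-0.006,0],[0,0,0.004],0]
    - [[0.006,-0.012,0],[0,0,0.009],0]
    - [[0.006,-0.012,0],[0,0,0.009],0]

```text
time_s: 23.4
position: [0.464, 0.1575, 0.1903]
tcp_rot: [1.427, 0.832, -0.956]
wrist_force: [6.2, -2.5, 9.4]
opening: -0.0
```

About 11.5 N back from the stop, with the lip computed at ~42°. Backing off and lifting to check.

Call:
apply_moves:
  plan:
    - [[-0.05,0.03,0],[0,0,0],0]
    - [[-0.15,0.03,0],[0,0,-0.1],0]
    - [[-0.35,0.0,0],[0,0,-0.2],0]
    - [[-0.6,-0.1,0],[0,0,-0.3],0]
    - [[-0.85,-0.2,0],[0,0,-0.4],0]
    - [[-1,-0.3,0],[0,0,-0.4],0]
    - [[-1,-0.3,0],[0,0,-0.4],0]

```text
time_s: 24.1
position: [0.3252, 0.1705, 0.3516]
tcp_rot: [1.278, 1.156, -1.263]
wrist_force: [0.6, 0.6, -0.3]
opening: -0.0003
```

Run:
```python
from mv import *
s=ctrl.state(); print(cab(s["position"]).round(3))
c=capture("wrist"); save(c,"w21.png")
g=c["pixels"].astype(float).mean(2)
D=c["depth"];K=c["camera_matrix"];W=c["world_from_camera"]
v,u=np.mgrid[0:400,0:640]
P=np.stack([(u-K[0,2])/K[0,0]*D,-(v-K[1,2])/K[1,1]*D,-D],-1)@W[:3,:3].T+W[:3,3]
Q=np.stack([(P-C)@ex,(P-C)@ey,P[...,2]],-1)
rr=np.hypot(Q[...,0],Q[...,2]-.075); th=np.degrees(np.arctan2(Q[...,2]-.075,-Q[...,0]))
m=(g<45)&(rr>.155)&(rr<.173)&(abs(Q[...,1])<.085)&(th>30)&(th<75)&(D>0)
print(m.sum(),"r",np.percentile(rr[m],[5,50,95]).round(4),"th",np.percentile(th[m],[2,25,50,75,98]).round(2))
o=m&(rr>.166); print("edge th",np.percentile(th[o],[5,50,95]).round(2))
r=nets.landmark_of(c,"lip"); print([(np.round(x["uv"],1).tolist(),round(x["p"],2),cab(pt(c,*x["uv"])).round(4).tolist()) for x in r[:2]])
```

```text
[-0.25   0.     0.352]
2669 r [0.1559 0.164  0.1686] th [41.28 42.19 42.81 43.01 43.34]
edge th [41.27 41.93 43.05]
[([325.1, 31.2], 0.85, [-0.1262, -0.0022, 0.1861])]
```

View pics/w21.png

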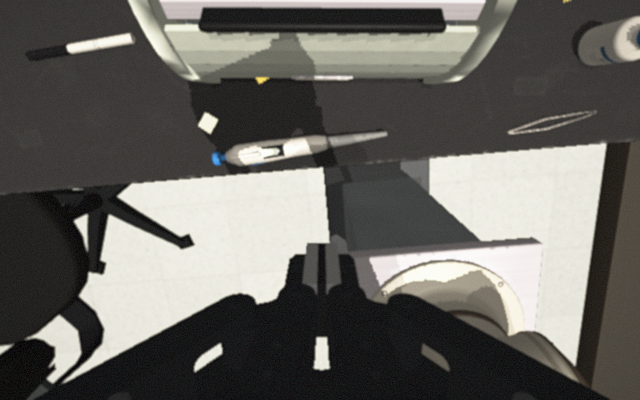

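The lip edge is at 41.9° (42° when shut), flush over the front wall with no gap, and the robot is clear. Handing in.

```bash
python3 -c "
from cell import ctrl
print(ctrl.finish_job())"
```

```text
the job is handed in; nothing more can be done
None
```

The job is done and handed in at about 24 s, with no check failing. `finish_job()` gives no verdict, so this rests on my own checks.

- **Door opened:** I pushed the door by its lip until it was all the way back. The lip edge measured 116°, which is fully open.
- **Bottle placed:** I gripped the white, red-capped small bottle and lowered it until I felt the deck (about 7 N). I then let go at about (−0.03, −0.055) m in the cabinet frame. The picture afterwards showed it upright and clear of the dish, with the dish still in place.
- **Door shut:** I rolled the door down from behind the lip and pressed it past the catch until the stop pushed back with about 11.5 N. After backing off, the lip edge measured 41.9° (42° is shut), and the arm was touching nothing.
- **Not checked:** I could not see the bottle again once the door was shut. I did not measure the large and medium bottles again, but nothing suggested they had been touched. The side camera was blocked by a panel throughout, so the checks rely on the wrist camera, and the top view was mostly hidden by the arm.

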